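# Slip angle on a vented case tray

## Task

Take the bar and slowly raise the hinged tray until the square copper-bottomed block slips down to the stop by itself, and leave the tray standing at that tilt, with the rubber-footed round pump still resting in its place. Then note the tilt: press the height marker gently down its post until the shoe under its foot is felt to rest on the tray's side pin, without pushing hard on the tray, and leave it there touching. Do not touch the two parts, and leave everything else as it is.

Things in the scene. Friction and masses are not known exactly. Their poses are not given: they have to be found in the camera images.
- bar (a point): middle of the tray's round level steel pull bar: 12 mm thick, 130 mm long, 45 mm beyond the tray's free edge (near the robot), an arm at each end, 39 mm clear between bar and edge. Frame as the tray's: x from bar to hinge, y along the bar. It moves in an arc of 280 mm radius about the hinge and may turn between the fingers; 15 to 19 N lift it
- tray_hinge (a point): middle of the tray's hinge axis, level, 45 mm above the table at the far end; turns with the tray: x down the slope (from bar to hinge), y along the hinge, z square to the deck (deck top at z = 2 mm). The grey slotted metal tray is 235 mm long (x -235 to 0) and 200 mm wide; its foot stop, 18 mm high, has its face at x = -35
- tray (a joint): tilt of the tray: 0 is level (start), grows as the bar is raised, 0.8 rad at most. A stiff friction hinge: it stays where it is left. It gives way downwards when its pin is pressed with more than about 12 N
- block_mid (a point): middle of the square water block: 56 x 56 mm copper bottom, black body, two short metal fittings on top, 34 mm high, 130 to 250 g. It stands in one of the tray's two lanes, 175 mm from the hinge. It slips at an unknown tilt between 0.25 and 0.5 rad and slides some 110 mm to the foot stop (centre then 63 mm from the hinge)
- pump_mid (a point): middle of the round pump: 58 mm across, 34 mm high, on a rubber foot, black; stands in the other lane. It would slip too if the tray were tilted some 0.1 rad more than the block needs
- pin (a point): a point on the axis of the tray's steel side pin (10 mm thick, sticking out level 50 mm from the tray's left edge as seen from the robot), 200 mm from the hinge
- pad (a point): centre of the top of the marker's round black press pad, 36 mm across, 75 mm left (seen from the robot) of the marker's upright steel post (12 mm thick, top 288 mm above the table). Pressed down here the marker slides along the post, with about 3 N of drag, and stays where it is left
- foot (a point): middle of the underside of the marker's level foot plate (70 mm towards and away from the robot, 45 mm across, 8 mm thick), above the pin; 20 mm below the pad's top; keeps upright. Under it hangs a dark steel shoe as long as the plate on a set screw: the shoe's underside, which meets the pin, is 7 to 19 mm lower than this point, set differently each time and not measured
- marker (a joint): how far the marker has been pushed down its post from its nominal place, m (grows downwards, stops at 0.17)
- fitting_a: bystander: chromed elbow fitting, 26 mm across, 34 mm high, standing on the tester's base by the tray; origin at its underside
- fitting_b: bystander: chromed elbow fitting, as above, right of the tester; origin at its underside
- fitting_c: bystander: chromed elbow fitting, as above, near the robot; origin at its underside
- drive: bystander: flat black solid-state drive, 100 x 70 x 7 mm, right of the tester; origin at its underside
- fan: bystander: black case fan, 120 x 120 x 26 mm; origin at its underside
- driver: bystander: screwdriver lying on the table
- screw_tray: bystander: open grey screw tray, 110 x 80 x 25 mm; origin at its underside
There are look-alikes about, which are no part of the job. Leave any pink or purple look-alike of the part that bears pump_mid alone.

How it is judged:
By the outcome, as a careful person would: the job done as asked, in the order asked, and still so for the second after the job is handed in, with the robot touching nothing.
It also fails if it takes over 67 s, if anything falls off the work surface, if the arm or the gripper's body presses on something with over 40 N, if the wrist force passes 120 N, or if a joint passes its speed limit or range.

## Robot

A 6-joint arm with a two-finger parallel gripper is mounted at the origin on the work surface. World frame = base frame: x ahead of the robot, y to its left, z up, the work surface at z = 0. Lengths are in m, angles in rad, forces in N, time in s.
With the tool pointing down it reaches from about 0.4 to 0.825 m from the base axis. Payload 7 kg.
Tool frame: the origin (TCP) lies on the front face of the gripper's body, between the roots of the fingers; the fingertips stand 73 mm ahead of it and the grasp point (between the pads) lies 54 mm ahead of it; z points along the fingers, x is the direction in which the jaws open and shut, and the axes are right-handed (so a half turn about z gives the same grasp; the last joint's range is limited). The gripper opens to 85 mm and grips with 20 to 120 N. Pads are 22 mm wide; open, the fingers measure 114 mm over their backs; the gripper's body (76 mm by 85 mm) begins 54 mm behind the grasp point. The pads swing forward as they close: fully open they stand 13 mm farther back than shut.
Start: joints at [-0.93, 0.359, 0.012, 0, -1.224, -0.288], TCP at [0.233, -0.633, 0.304] pointing down, gripper open.
Joint ranges: [-3.07, 3.07], [-1.43, 2.12], [-1.02, 1.25], [-3.03, 1.67], [-3.05, -0], [-3.03, 3.03]. Speed limits (rad/s): [2.39, 2.39, 3.01, 3.14, 3.14, 3.14].

## Interface

Orientations are given as a rotation vector (axis times angle).
In Python, from workcell import * gives the robot as it stands.
- The arm moves only by the tool step_arm, never from a script. Its arguments are lists of equal length, an entry for each row: "slide": the shift along the world's x, y, z in mm, a list of three; "rot": the turn, a rotation vector about the world's x, y, z in degrees, a list of three; "hand": the finger opening in mm, from 0 to 85.4. In form: {"slide": [[dx, dy, dz], ...], "rot": [[rx, ry, rz], ...], "hand": [hand, ...]}. A call has 1 to 12 rows; each row is the pose to reach, as a shift and turn from the pose commanded when the call began; what a row does not reach only later rows make up. A row lasts 1/10 s, in which the tool goes at most 50 mm and 8.59 degrees, less where a joint would pass 70% of its speed; a pose out of reach is approached as far as the arm can. A call with a gripper value outside its range is refused whole. The fingers move at their own pace and stop on an object; "grip_force" is the grip in N (left out, the last holds). Time passes only in rows, so rows that repeat a pose let the fingers close. It gives the time, the measured TCP pose, the force and the opening at its end, in the units of the state.
- get_state(): the state, without advancing time (a new reading comes with each control period).
- snapshot(name): name is "scene" or "top" or "wrist"; returns a dict with "color" (400x640x3 uint8, red, green, blue), "intrinsics" (3x3 intrinsics, pixels), "D" ([k1, k2, p1, p2, k3] as OpenCV has them; the pictures are not rectified), "R" (3x3) and "t" (3): a world point X has camera coordinates R X + t; the wrist camera has in their place "T_tool_cam" (4x4, takes a point from camera to tool coordinates, whose origin is the TCP and whose axes are the tool frame's). Camera axes: x right, y down, z forward; pixel columns grow to the right and rows downward; lengths in m; the calibration is good to about 2 mm. A picture is of the moment at which its call begins: read the wrist's pose just before it. There is no depth.
- close_job(): hands the job in, once; it reports no verdict.
Trained networks look in a picture, given as the dict that the camera call returned (one of the last four; its "shot" number tells which), for a name from the list of things; names that differ only in an ending like _2 or _b are one class to them, and where a whole thing is asked for, a point or a joint stands for the part that bears it (a point fixed in the world has none). Each returns a list of dicts, best first, with "p" (0 to 1); they miss things now and then, are a little off and sometimes report something else, mostly with a low value. They report only what shows in the picture. A call takes as long as a camera call. They do not tell look-alikes from the thing itself.
- spot_in(picture, query): "position" ([x, y, z] in m, in world coordinates, good to about 4 mm: the middle of the surface that is visible of it).
- place_of(picture, query): "position" ([x, y, z] in m, in world coordinates, good to about 4 mm: a listed point, or the origin of a listed thing).
The state is a dict: "t": time; "joint_pos": joint angles; "joint_velocities": joint speeds; "tau": joint torques, N m; "tcp_pos": TCP position; "eef_rot": TCP orientation; "ft_force": force on the tool from outside, world axes, zero at the start; "wrist_torque": the same for the moment, N m; "finger_gap": opening from 0.0 (shut) to 1.0 (fully open).
Only numpy, scipy, OpenCV 4.12 (cv2) and the standard library are available. Lean on these libraries where they do the work, as an engineer would, in place of code of your own. Each camera call takes 0.05 s, during which the arm holds its last target. There are 200 camera calls.

## Working session

There is one attempt and no reset: what is moved stays moved. The work goes in short steps, Python scripts to look and compute and a tool call to move; the robot and the scene stay as the last step left them, time stands still between calls to the robot, and variables do not carry over. Pictures are saved under pics/ and viewed, about 8 in all and at most 12, crops included, and the job is handed in when it is done.

Besides the shell and the picture viewer there is one more tool, called after "Call:" by a JSON object that holds its "method" and its "body". step_arm: Moves the arm, as the interface text tells. Its arguments: {"type":"object","properties":{"slide":{"type":"array","items":{"type":"array","items":{"type":"number"}}},"rot":{"type":"array","items":{"type":"array","items":{"type":"number"}}},"hand":{"type":"array","items":{"type":"number"}},"grip_force":{"type":"number"}},"required":["slide","rot","hand"]}

```bash
mkdir -p pics
cat > h.py <<'E'
from workcell import *
import numpy as np, cv2
def save(s,n,crop=None,scale=1):
    im=s["color"][:,:,::-1]
    if crop: im=im[crop[1]:crop[3],crop[0]:crop[2]]
    cv2.imwrite(f"pics/{n}.png",cv2.resize(im,None,fx=scale,fy=scale,interpolation=cv2.INTER_CUBIC))
def proj(s,X):
    return cv2.projectPoints(np.float64(X).reshape(-1,3),cv2.Rodrigues(s["R"])[0],s["t"],s["intrinsics"],s["D"])[0].reshape(-1,2)
E
cat > a.py <<'E'
from h import *
st=get_state(); print({k:np.round(v,3).tolist() for k,v in st.items()})
S={n:snapshot(n) for n in("scene","top")}
for n,s in S.items():
    print(n,"cam at",np.round(-s["R"].T@s["t"],2))
    for q in "bar tray_hinge block_mid pump_mid pin pad foot fitting_a drive fan driver screw_tray".split():
        for d in place_of(s,q)[:4]:
            if d["p"]>.2: print(q,round(d["p"],2),np.round(d["position"],3),proj(s,d["position"]).round().tolist())
im=np.vstack([S["scene"]["color"],S["top"]["color"]])
save(S["scene"],"s1",scale=1.25);save(S["top"],"t1",scale=1.25)
E
python3 a.py
```

```text
{'t': 0.0, 'joint_pos': [-0.93, 0.359, 0.011, -0.0, -1.224, -0.288], 'joint_velocities': [0.001, -0.002, 0.002, -0.0, 0.001, -0.0], 'tau': [0.002, -58.332, 29.342, 6.936, -0.006, -0.0], 'tcp_pos': [0.233, -0.633, 0.303], 'eef_rot': [-1.796, -2.575, -0.001], 'ft_force': [0.268, 0.064, -0.049], 'wrist_torque': [0.039, -0.021, 0.027], 'finger_gap': 0.998}
scene cam at [ 1.06 -0.57  1.07]
bar 0.78 [ 0.466 -0.092  0.042] [[297.0, 205.0]]
bar 0.45 [ 0.575 -0.131  0.06 ] [[312.0, 226.0]]
tray_hinge 0.77 [ 0.748 -0.072  0.047] [[364.0, 248.0]]
tray_hinge 0.24 [0.561 0.053 0.237] [[347.0, 157.0]]
block_mid 0.56 [ 0.573 -0.13   0.06 ] [[311.0, 226.0]]
pump_mid 0.8 [ 0.571 -0.038  0.068] [[330.0, 207.0]]
pump_mid 0.75 [ 0.379 -0.026  0.018] [[294.0, 185.0]]
pump_mid 0.55 [0.402 0.088 0.018] [[320.0, 172.0]]
pump_mid 0.51 [ 0.368 -0.131  0.017] [[271.0, 200.0]]
pin 0.74 [0.54  0.052 0.04 ] [[340.0, 192.0]]
pad 0.68 [0.559 0.153 0.254] [[367.0, 136.0]]
foot 0.62 [0.559 0.052 0.238] [[347.0, 156.0]]
foot 0.51 [ 0.545 -0.524 -0.001] [[213.0, 313.0]]
fitting_a 0.6 [ 0.443 -0.355 -0.002] [[237.0, 256
[... 633 characters left out ...]
 -0.023  0.015] [[303.0, 265.0]]
pump_mid 0.71 [ 0.37  -0.132  0.014] [[339.0, 266.0]]
pump_mid 0.68 [ 0.57  -0.033  0.066] [[301.0, 201.0]]
pump_mid 0.66 [0.497 0.198 0.019] [[228.0, 233.0]]
pin 0.94 [0.539 0.055 0.044] [[273.0, 214.0]]
pad 0.59 [0.56  0.159 0.266] [[222.0, 196.0]]
foot 0.57 [0.56  0.049 0.241] [[266.0, 194.0]]
fitting_a 0.52 [ 0.442 -0.357 -0.001] [[409.0, 237.0]]
fitting_a 0.45 [0.66  0.075 0.013] [[265.0, 178.0]]
fitting_a 0.42 [ 0.663 -0.271 -0.001] [[374.0, 170.0]]
drive 0.77 [ 0.502 -0.311  0.002] [[392.0, 218.0]]
fan 0.75 [ 0.548 -0.522  0.002] [[457.0, 198.0]]
driver 0.86 [ 0.377 -0.444 -0.   ] [[440.0, 255.0]]
screw_tray 0.71 [ 0.422  0.379 -0.003] [[171.0, 263.0]]
```

View pics/s1.png

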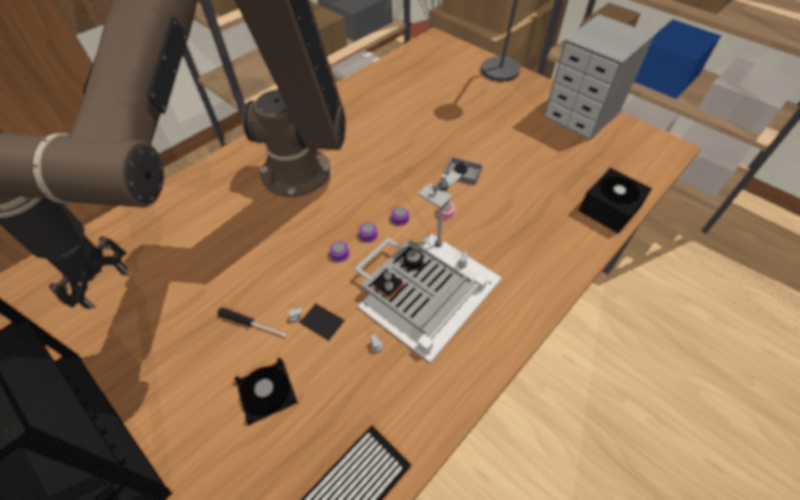

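View pics/t1.png

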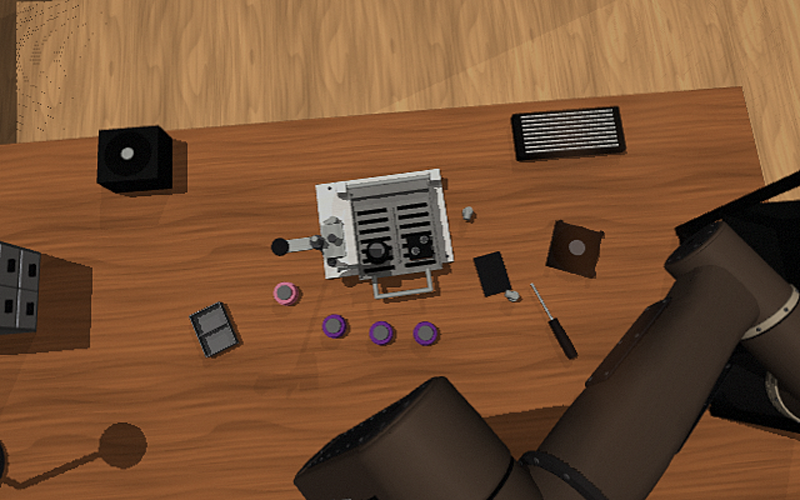

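The layout is clear. The tester is in the middle with the bar near the robot at top-view (404, 292). The black pump stands on the tray in the left lane at (377, 250) and the block in the right lane at (418, 246). The purple and pink pump look-alikes, at (335, 325), (381, 333), (426, 333) and (286, 293), stand on the table and are to be left alone. The bar, pin and pad are each unique, so I'm moving above the bar.

Call:
{"method": "step_arm", "body": {"slide": [[234,541,-30],[234,541,-30],[234,541,-30],[234,541,-30],[234,541,-30],[234,541,-30],[234,541,-30],[234,541,-30],[234,541,-30],[234,541,-30],[234,541,-30],[234,541,-30]], "rot": [[0,0,73.5],[0,0,73.5],[0,0,73.5],[0,0,73.5],[0,0,73.5],[0,0,73.5],[0,0,73.5],[0,0,73.5],[0,0,73.5],[0,0,73.5],[0,0,73.5],[0,0,73.5]], "hand": [42,42,42,42,42,42,42,42,42,42,42,42], "grip_force": 70}}

```text
t: 2.5
tcp_pos: [0.4679, -0.09, 0.2743]
eef_rot: [-0.103, 3.139, 0.0]
ft_force: [-0.0, -0.3, -0.3]
finger_gap: 0.491
```

```bash
cat >> h.py <<'E'
from scipy.spatial.transform import Rotation as Ro
def wrist():
    st=get_state(); s=snapshot("wrist"); T=np.eye(4); T[:3,:3]=Ro.from_rotvec(st["eef_rot"]).as_matrix(); T[:3,3]=st["tcp_pos"]
    C=T@s["T_tool_cam"]; s["R"]=C[:3,:3].T; s["t"]=-C[:3,:3].T@C[:3,3]; return st,s
def tri(obs):
    A=[];b=[]
    for s,uv in obs:
        x=cv2.undistortPoints(np.float64([[uv]]),s["intrinsics"],s["D"])[0,0]; d=s["R"].T@np.r_[x,1]; d/=np.linalg.norm(d)
        P=np.eye(3)-np.outer(d,d); A.append(P); b.append(P@(-s["R"].T@s["t"]))
    A=np.vstack(A);b=np.hstack(b); X=np.linalg.lstsq(A,b,rcond=None)[0]; return X,np.linalg.norm(A@X-b)
E
python3 - <<'E'
from h import *
st,s=wrist(); print(st["t"],st["tcp_pos"],st["eef_rot"],st["finger_gap"])
for q in ["bar","pump_mid","block_mid","tray_hinge","pin"]:
    for d in place_of(s,q)[:3]:
        print(q,round(d["p"],2),np.round(d["position"],3),proj(s,d["position"]).round().tolist())
save(s,"w1",scale=1.25)
E
```

```text
2.5 [ 0.46785889 -0.08996764  0.27429166] [-1.03496829e-01  3.13861380e+00  2.94407698e-04] 0.49075518029574733
bar 0.73 [ 0.462 -0.089  0.044] [[323.0, 179.0]]
pump_mid 0.97 [0.404 0.088 0.012] [[357.0, 307.0]]
pump_mid 0.86 [ 0.367 -0.135  0.016] [[412.0, 138.0]]
pump_mid 0.74 [ 0.379 -0.026  0.016] [[389.0, 229.0]]
block_mid 0.75 [ 0.578 -0.135  0.061] [[204.0, 127.0]]
block_mid 0.24 [ 0.566 -0.031  0.063] [[218.0, 231.0]]
tray_hinge 0.83 [ 0.748 -0.072  0.048] [[52.0, 178.0]]
```

View pics/w1.png

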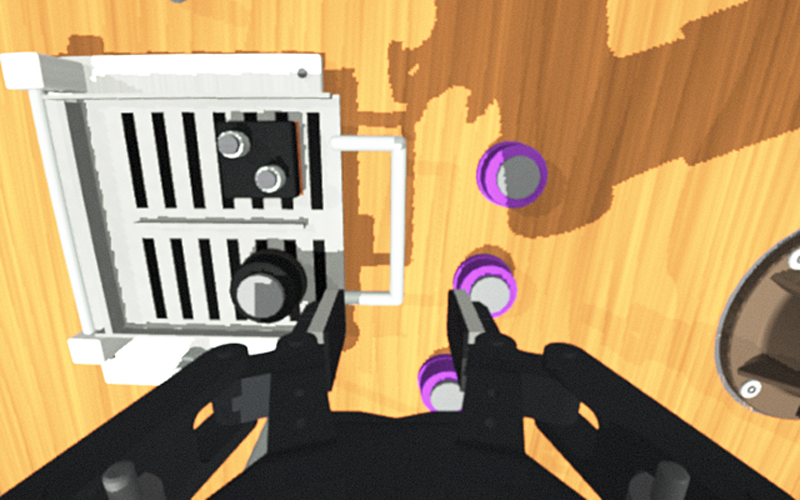

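Seen from the wrist, the bar is a line from (400,145) to (397,297), so its middle is at about x=0.466, y=-0.090, parallel to the fingers. It lies between them, slightly ahead in x. I'm descending and closing.

Call:
{"method": "step_arm", "body": {"slide": [[-2,0,-50],[-2,0,-100],[-2,0,-140],[-2,0,-160],[-2,0,-172],[-2,0,-172],[-2,0,-172],[-2,0,-172],[-2,0,-172],[-2,0,-172],[-2,0,-172],[-2,0,-172]], "rot": [[0,0,0],[0,0,0],[0,0,0],[0,0,0],[0,0,0],[0,0,0],[0,0,0],[0,0,0],[0,0,0],[0,0,0],[0,0,0],[0,0,0]], "hand": [42,42,42,42,42,42,30,20,10,5,5,5]}}

```text
t: 4.0
tcp_pos: [0.4668, -0.0924, 0.1032]
eef_rot: [-0.103, 3.136, -0.0]
ft_force: [3.5, -4.2, 7.2]
finger_gap: 0.112
```

```bash
cat > look.py <<'E'
from h import *
import sys
st=get_state(); print(st["t"],np.round(st["tcp_pos"],4),np.round(st["ft_force"],1),np.round(st["wrist_torque"],2),round(st["finger_gap"],3))
S={n:snapshot(n) for n in("scene","top")}
for n,s in S.items():
    for q in ["block_mid","pump_mid","bar"]:
        for d in place_of(s,q)[:3]:
            if d["position"][0]>.45 and d["position"][1]<.15: print(n,q,round(d["p"],2),np.round(d["position"],3))
k=sys.argv[1] if len(sys.argv)>1 else None
if k:
    a=S["scene"]["color"][120:320,230:430];b=S["top"]["color"][100:300,220:420]
    cv2.imwrite(f"pics/{k}.png",cv2.resize(np.hstack([a,b])[:,:,::-1],None,fx=2,fy=2,interpolation=cv2.INTER_CUBIC))
E
python3 look.py l1
```

```text
4.0 [ 0.4668 -0.0924  0.1032] [ 3.5 -4.2  7.2] [-1.42 -1.05 -0.13] 0.112
scene block_mid 0.68 [ 0.578 -0.132  0.063]
scene pump_mid 0.8 [ 0.571 -0.035  0.068]
scene bar 0.61 [ 0.468 -0.089  0.043]
top block_mid 0.44 [ 0.572 -0.133  0.062]
```

Call:
{"method": "step_arm", "body": {"slide": [[1,0,1],[1,0,3]], "rot": [[0,0,0],[0,0,0]], "hand": [2,2]}}

```text
t: 4.6
tcp_pos: [0.4668, -0.0924, 0.1046]
eef_rot: [-0.101, 3.138, 0.0]
ft_force: [9.7, -6.0, -17.6]
finger_gap: 0.113
```

```bash
python3 look.py l1; python3 -c "
from h import *
st,s=wrist();save(s,'w2')"
```

```text
4.6 [ 0.4668 -0.0924  0.1046] [  9.7  -6.  -17.6] [-2.18 -3.24 -0.18] 0.113
scene block_mid 0.59 [0.663 0.074 0.012]
scene block_mid 0.56 [ 0.573 -0.132  0.063]
scene pump_mid 0.78 [ 0.569 -0.037  0.068]
scene bar 0.92 [ 0.468 -0.086  0.046]
top block_mid 0.54 [ 0.572 -0.136  0.064]
top bar 0.36 [0.542 0.052 0.048]
```

View pics/w2.png

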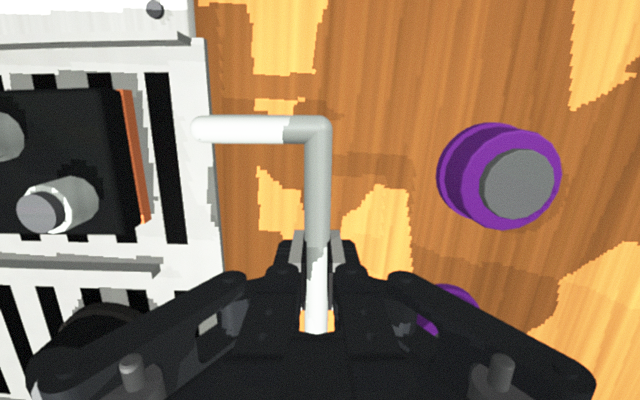

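Bar is held between the pads at (318,255), midway along its length, and both fingers are clear of the tray edge. I'm lifting along the arc.

Call:
{"method": "step_arm", "body": {"slide": [[0,0,4],[0.2,0,8],[0.4,0,12],[0.6,0,16],[0.9,0,20],[1.3,0.1,24],[1.7,0.1,28],[2.2,0.1,32],[2.7,0.2,36],[3.3,0.2,40],[3.9,0.2,44],[4.7,0.3,48]], "rot": [[0,0,0],[0,0,0],[0,0,0],[0,0,0],[0,0,0],[0,0,0],[0,0,0],[0,0,0],[0,0,0],[0,0,0],[0,0,0],[0,0,0]], "hand": [2,2,2,2,2,2,2,2,2,2,2,2]}}

```text
t: 6.25
tcp_pos: [0.4709, -0.0922, 0.1518]
eef_rot: [0.101, -3.14, -0.0]
ft_force: [10.7, -5.9, -20.4]
finger_gap: 0.11
```

```bash
python3 look.py l2; python3 -c "
from h import *
st,s=wrist();save(s,'w3')"
```

```text
6.25 [ 0.4709 -0.0922  0.1518] [ 10.7  -5.9 -20.4] [-2.19 -3.35 -0.1 ] 0.11
scene block_mid 0.51 [ 0.581 -0.13   0.09 ]
scene block_mid 0.3 [ 0.578 -0.036  0.099]
scene pump_mid 0.67 [ 0.544 -0.523 -0.001]
scene pump_mid 0.58 [ 0.577 -0.037  0.096]
scene bar 0.73 [ 0.47  -0.088  0.092]
top pump_mid 0.66 [ 0.576 -0.032  0.092]
top bar 0.65 [ 0.572 -0.035  0.093]
```

View pics/l2.png

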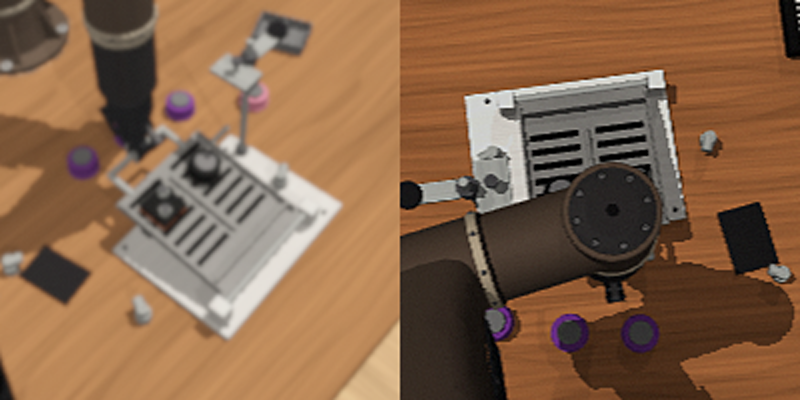

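Call:
{"method": "step_arm", "body": {"slide": [[1,0,3],[1.7,0,6],[2.3,0,9],[3,0,12],[3.8,0.2,15],[4.7,0.3,18],[4.7,0.3,18],[4.7,0.3,18],[4.7,0.3,18]], "rot": [[0,0,0],[0,0,0],[0,0,0],[0,0,0],[0,0,0],[0,0,0],[0,0,0],[0,0,0],[0,0,0]], "hand": [2,2,2,2,2,2,2,2,2]}}

```text
t: 7.6
tcp_pos: [0.4747, -0.092, 0.1696]
eef_rot: [0.101, -3.138, -0.0]
ft_force: [4.2, -5.0, -14.2]
finger_gap: 0.105
```

```bash
cat > chk.py <<'E'
from h import *
st,s=wrist(); print(st["t"],np.round(st["tcp_pos"],4),np.round(st["ft_force"],1),round(st["finger_gap"],3))
th=np.arcsin((st["tcp_pos"][2]-.1032)/.28); print("tilt est",round(th,3))
S={"wrist":s,"scene":snapshot("scene")}
for n,s in S.items():
    for q,y in [("block_mid",-.133),("pump_mid",-.035)]:
        for d in place_of(s,q)[:4]:
            p=d["position"]
            if p[0]>.5 and -.2<p[1]<.01:
                print(n,q,round(d["p"],2),np.round(p,3),"dist from hinge",round(float(np.hypot(.747-p[0],p[2]-.045)),3))
E
python3 chk.py
```

```text
7.6 [ 0.4747 -0.092   0.1696] [  4.2  -5.  -14.2] 0.105
tilt est 0.239
wrist block_mid 0.66 [ 0.586 -0.137  0.102] dist from hinge 0.171
wrist pump_mid 0.93 [ 0.575 -0.031  0.101] dist from hinge 0.181
scene block_mid 0.74 [ 0.584 -0.132  0.103] dist from hinge 0.173
scene pump_mid 0.56 [ 0.58  -0.033  0.107] dist from hinge 0.179
```

Call:
{"method": "step_arm", "body": {"slide": [[0.5,0,2],[1.0,0,4],[1.5,0,6],[2.1,0.1,8],[2.1,0.1,8],[2.1,0.1,8],[2.1,0.1,8],[2.1,0.1,8]], "rot": [[0,0,0],[0,0,0],[0,0,0],[0,0,0],[0,0,0],[0,0,0],[0,0,0],[0,0,0]], "hand": [2,2,2,2,2,2,2,2]}}

```text
t: 8.7
tcp_pos: [0.4766, -0.0919, 0.1772]
eef_rot: [0.1, -3.137, -0.0]
ft_force: [5.8, -4.6, -16.9]
finger_gap: 0.109
```

```bash
python3 chk.py
```

```text
8.7 [ 0.4766 -0.0919  0.1772] [  5.8  -4.6 -16.9] 0.109
tilt est 0.268
wrist block_mid 0.73 [ 0.587 -0.136  0.107] dist from hinge 0.171
wrist pump_mid 0.61 [ 0.58  -0.034  0.108] dist from hinge 0.179
scene block_mid 0.71 [ 0.584 -0.133  0.109] dist from hinge 0.175
scene pump_mid 0.57 [ 0.582 -0.036  0.111] dist from hinge 0.177
```

Call:
{"method": "step_arm", "body": {"slide": [[0.6,0,2],[1.2,0,4],[1.8,0.1,6],[2.4,0.1,8],[2.4,0.1,8],[2.4,0.1,8],[2.4,0.1,8],[2.4,0.1,8]], "rot": [[0,0,0],[0,0,0],[0,0,0],[0,0,0],[0,0,0],[0,0,0],[0,0,0],[0,0,0]], "hand": [2,2,2,2,2,2,2,2]}}

```text
t: 9.8
tcp_pos: [0.4787, -0.0918, 0.1849]
eef_rot: [0.1, -3.137, -0.0]
ft_force: [6.3, -4.7, -18.0]
finger_gap: 0.112
```

```bash
python3 chk.py
```

```text
9.8 [ 0.4787 -0.0918  0.1849] [  6.3  -4.7 -18. ] 0.112
tilt est 0.296
wrist block_mid 0.93 [ 0.619 -0.136  0.102] dist from hinge 0.14
wrist pump_mid 0.77 [ 0.579 -0.03   0.113] dist from hinge 0.181
scene block_mid 0.72 [ 0.624 -0.132  0.102] dist from hinge 0.136
scene pump_mid 0.69 [ 0.583 -0.036  0.117] dist from hinge 0.179
```

The block is sliding, so I'm holding the tray still.

Call:
{"method": "step_arm", "body": {"slide": [[0,0,0],[0,0,0],[0,0,0],[0,0,0],[0,0,0],[0,0,0],[0,0,0],[0,0,0]], "rot": [[0,0,0],[0,0,0],[0,0,0],[0,0,0],[0,0,0],[0,0,0],[0,0,0],[0,0,0]], "hand": [2,2,2,2,2,2,2,2]}}

```text
t: 10.9
tcp_pos: [0.4788, -0.0918, 0.185]
eef_rot: [0.1, -3.137, -0.0]
ft_force: [5.9, -5.1, -18.3]
finger_gap: 0.114
```

```bash
python3 chk.py; python3 look.py l3
```

```text
10.9 [ 0.4788 -0.0918  0.185 ] [  5.9  -5.1 -18.3] 0.114
tilt est 0.296
wrist pump_mid 0.94 [ 0.583 -0.03   0.113] dist from hinge 0.178
scene block_mid 0.81 [ 0.694 -0.128  0.077] dist from hinge 0.062
scene pump_mid 0.8 [ 0.586 -0.036  0.118] dist from hinge 0.177
11.2 [ 0.4788 -0.0918  0.1849] [  6.7  -5.6 -18.1] [-1.89 -2.16 -0.14] 0.108
scene block_mid 0.7 [ 0.693 -0.123  0.079]
scene block_mid 0.59 [ 0.585 -0.032  0.117]
scene pump_mid 0.76 [ 0.583 -0.035  0.117]
scene bar 0.85 [ 0.48  -0.088  0.124]
top block_mid 0.72 [ 0.689 -0.125  0.078]
top pump_mid 0.52 [ 0.583 -0.033  0.113]
top bar 0.62 [ 0.744 -0.076  0.048]
```

View pics/l3.png

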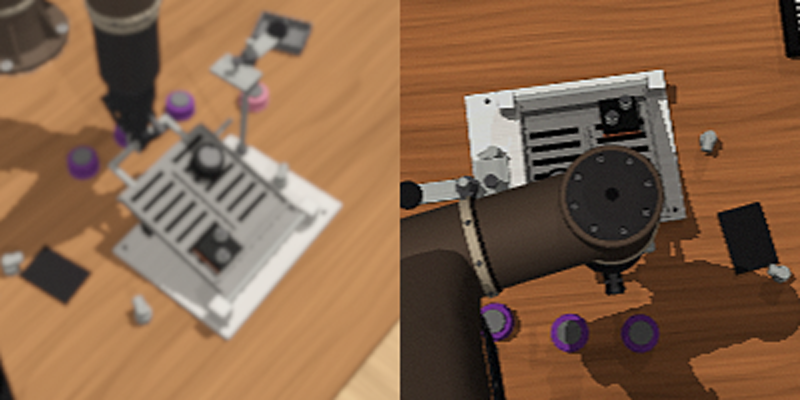

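The block is at the stop: scene shot (215,245), 62 mm from the hinge. The pump is still at 177 mm. I'm unloading the bar slightly and releasing it.

Call:
{"method": "step_arm", "body": {"slide": [[-0.3,0,-0.7],[-0.4,0,-1.2],[-0.4,0,-1.2],[-0.4,0,-1.2],[-0.4,0,-1.2],[-0.4,0,-1.2],[-0.4,0,-1.2],[-0.4,0,-1.2],[-0.4,0,-1.2],[-0.4,0,-1.2]], "rot": [[0,0,0],[0,0,0],[0,0,0],[0,0,0],[0,0,0],[0,0,0],[0,0,0],[0,0,0],[0,0,0],[0,0,0]], "hand": [2,2,2,2,18,24,30,32,32,32]}}

```text
t: 12.6
tcp_pos: [0.4797, -0.0916, 0.1858]
eef_rot: [-0.102, 3.14, 0.0]
ft_force: [-0.7, 0.6, -0.3]
finger_gap: 0.378
```

```bash
python3 chk.py
```

```text
12.6 [ 0.4797 -0.0916  0.1858] [-0.7  0.6 -0.3] 0.378
tilt est 0.3
wrist pump_mid 0.81 [ 0.578 -0.033  0.11 ] dist from hinge 0.181
scene block_mid 0.78 [ 0.696 -0.126  0.077] dist from hinge 0.06
scene pump_mid 0.61 [ 0.582 -0.036  0.116] dist from hinge 0.179
```

Call:
{"method": "step_arm", "body": {"slide": [[0,0,15],[0,0,40],[0,0,80],[0,0,130],[0,0,180],[0,0,215],[0,0,215]], "rot": [[0,0,0],[0,0,0],[0,0,0],[0,0,0],[0,0,0],[0,0,0],[0,0,0]], "hand": [32,32,32,32,32,10,0]}}

```text
t: 13.6
tcp_pos: [0.4812, -0.0919, 0.4064]
eef_rot: [-0.102, 3.131, -0.0]
ft_force: [-0.4, 0.6, 0.4]
finger_gap: 0.043
```

Run:
```python
from h import *
st=get_state(); print(st["t"],st["tcp_pos"],st["finger_gap"])
st,w=wrist()
S={"scene":snapshot("scene"),"top":snapshot("top"),"wrist":w}
for n,s in S.items():
    for q in ["pad","foot","pin","bar","pump_mid","block_mid"]:
        for d in place_of(s,q)[:2]:
            if d["p"]>.4: print(n,q,round(d["p"],2),np.round(d["position"],3),proj(s,d["position"]).round(1).tolist())
a=S["scene"]["color"][100:300,250:450];b=S["top"]["color"][120:320,190:390]
cv2.imwrite("pics/m1.png",cv2.resize(np.hstack([a,b])[:,:,::-1],None,fx=2,fy=2,interpolation=cv2.INTER_CUBIC))
```

```text
13.6 [ 0.48117746 -0.09186557  0.40644228] 0.04263370347785473
scene pad 0.63 [0.559 0.153 0.259] [[367.5, 135.3]]
scene foot 0.94 [0.561 0.055 0.238] [[347.8, 156.4]]
scene pin 0.62 [0.546 0.05  0.1  ] [[341.9, 182.8]]
scene pin 0.48 [0.561 0.051 0.239] [[347.0, 156.8]]
scene bar 0.72 [ 0.481 -0.088  0.123] [[299.6, 191.8]]
scene bar 0.41 [ 0.661 -0.273 -0.003] [[300.3, 280.7]]
scene pump_mid 0.64 [ 0.584 -0.036  0.118] [[333.3, 200.2]]
scene pump_mid 0.6 [0.492 0.201 0.016] [[356.5, 167.5]]
scene block_mid 0.52 [ 0.696 -0.126  0.08 ] [[340.2, 244.2]]
scene block_mid 0.48 [0.559 0.055 0.237] [[347.1, 156.3]]
top bar 0.64 [ 0.478 -0.088  0.125] [[321.6, 227.4]]
top pump_mid 0.84 [ 0.372 -0.129  0.02 ] [[338.2, 265.6]]
top pump_mid 0.8 [ 0.379 -0.025  0.016] [[303.5, 266.1]]
wrist foot 0.59 [0.561 0.048 0.241] [[227.2, 329.7]]
wrist pin 0.8 [0.55  0.053 0.104] [[263.9, 263.8]]
wrist bar 0.79 [ 0.479 -0.087  0.126] [[321.0, 171.8]]
wrist bar 0.63 [0.56  0.05  0.242] [[227.6, 331.0]]
wrist pump_mid 0.93 [ 0.38  -0.026  0.019] [[379.6, 199.5]]
wrist pump_mid 0.83 [ 0.368 -0.131  0.016] [[395.6, 133.3]]
wrist block_mid 0.93 [ 0.696 -0.128  0.079] [[158.9, 123.8]]
```

View pics/m1.png

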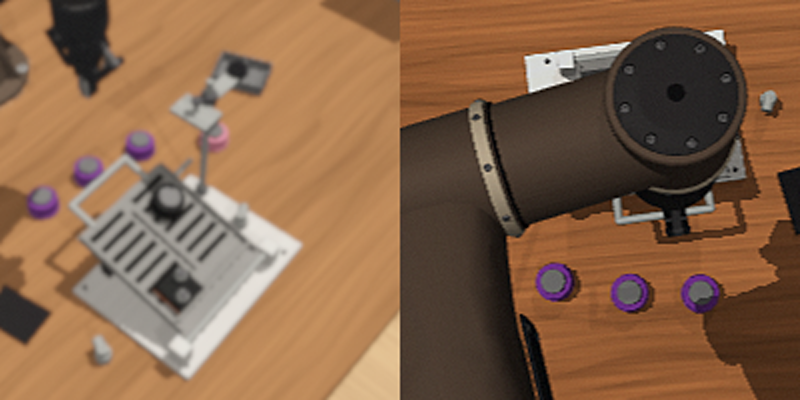

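Run:
```python
from h import *
st,w=wrist(); print(np.round(w["T_tool_cam"],3)); print(np.round(st["joint_pos"],2), np.round(-w["R"].T@w["t"],3), st["t"])
```

```text
[[ 1.    -0.001 -0.001 -0.001]
 [ 0.002  0.962  0.274 -0.069]
 [ 0.    -0.274  0.962 -0.072]
 [ 0.     0.     0.     1.   ]]
[ 0.21 -0.01 -0.22 -0.   -1.36 -0.15] [ 0.485 -0.161  0.473] 14.65
```

Call:
{"method": "step_arm", "body": {"slide": [[79,252,0],[79,252,0],[79,252,0],[79,252,0],[79,252,0],[79,252,0],[79,252,0],[79,252,0],[79,252,0],[79,252,0],[79,252,0],[79,252,0]], "rot": [[0,0,-90],[0,0,-90],[0,0,-90],[0,0,-90],[0,0,-90],[0,0,-90],[0,0,-90],[0,0,-90],[0,0,-90],[0,0,-90],[0,0,-90],[0,0,-90]], "hand": [0,0,0,0,0,0,0,0,0,0,0,0]}}

```text
t: 15.9
tcp_pos: [0.5587, 0.1604, 0.4006]
eef_rot: [-2.15, -2.291, 0.0]
ft_force: [0.1, -0.2, -0.7]
finger_gap: 0.003
```

Run:
```python
from h import *
st,w=wrist(); print(st["t"],np.round(st["tcp_pos"],4),np.round(st["eef_rot"],3),np.round(st["ft_force"],2),np.round(st["joint_pos"],2))
for q in ["pad","foot","pin"]:
    for d in place_of(w,q)[:2]: print(q,round(d["p"],2),np.round(d["position"],3),proj(w,d["position"]).round(1).tolist())
X=st["tcp_pos"]-[0,0,.146]; print("below fingers at z .26:",proj(w,X))
save(w,"w5")
```

```text
15.9 [0.5587 0.1604 0.4006] [-2.15  -2.291  0.   ] [ 0.09 -0.18 -0.66] [ 0.62  0.16 -0.04 -0.   -1.37 -2.12]
pad 0.87 [0.561 0.16  0.263] [[316.3, 207.3]]
foot 0.68 [0.562 0.048 0.241] [[177.9, 191.2]]
foot 0.54 [ 0.697 -0.13   0.079] [[112.5, 243.3]]
pin 0.82 [0.548 0.052 0.104] [[229.0, 150.3]]
below fingers at z .26: [[316.50116624 200.90051011]]
```

View pics/w5.png

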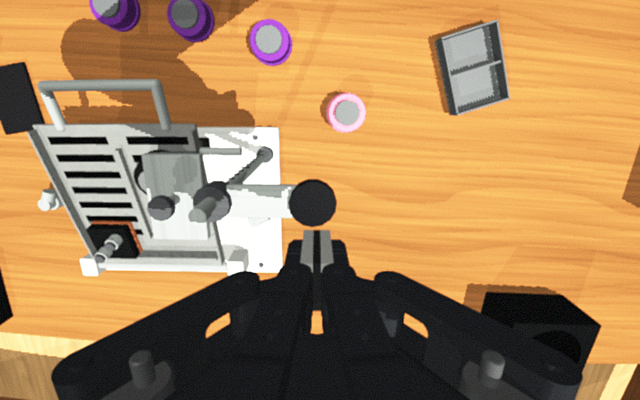

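The pad is at (313,203), directly below the fingertips. In this orientation the finger linkages spread toward the post, so I'm turning to bring the jaw axis square to the post with the camera on the far side.

Call:
{"method": "step_arm", "body": {"slide": [[1,0,0],[1,0,0],[1,0,0],[1,0,0],[1,0,0],[1,0,0],[1,0,0],[1,0,0],[1,0,0],[1,0,0],[1,0,0],[1,0,0]], "rot": [[0,0,90],[0,0,90],[0,0,90],[0,0,90],[0,0,90],[0,0,90],[0,0,90],[0,0,90],[0,0,90],[0,0,90],[0,0,90],[0,0,90]], "hand": [0,0,0,0,0,0,0,0,0,0,0,0]}}

```text
t: 17.3
tcp_pos: [0.5597, 0.1604, 0.4007]
eef_rot: [0.105, -3.14, 0.0]
ft_force: [0.1, 0.7, 0.3]
finger_gap: 0.002
```

Call:
{"method": "step_arm", "body": {"slide": [[0,0,0],[0,0,0],[0,0,0],[0,0,0],[0,0,0],[0,0,0],[0,0,0],[0,0,0],[0,0,0],[0,0,0],[0,0,0],[0,0,0]], "rot": [[0,0,90],[0,0,90],[0,0,90],[0,0,90],[0,0,90],[0,0,90],[0,0,90],[0,0,90],[0,0,90],[0,0,90],[0,0,90],[0,0,90]], "hand": [0,0,0,0,0,0,0,0,0,0,0,0]}}

```text
t: 18.5
tcp_pos: [0.5597, 0.1604, 0.4007]
eef_rot: [2.292, -2.149, 0.0]
ft_force: [-0.3, 0.7, -0.3]
finger_gap: -0.0
```

Call:
{"method": "step_arm", "body": {"slide": [[0,0,0],[0,0,0],[0,0,0],[0,0,0],[0,0,0],[0,0,0],[0,0,0],[0,0,-10],[0,0,-20],[0,0,-30],[0,0,-40],[0,0,-40]], "rot": [[0,0,90],[0,0,90],[0,0,90],[0,0,90],[0,0,90],[0,0,90],[0,0,90],[0,0,90],[0,0,90],[0,0,90],[0,0,90],[0,0,90]], "hand": [0,0,0,0,0,0,0,0,0,0,0,0]}}

```text
t: 19.7
tcp_pos: [0.5592, 0.1602, 0.3593]
eef_rot: [3.139, 0.098, -0.004]
ft_force: [0.5, 0.5, 0.1]
finger_gap: -0.0
```

Run:
```python
from h import *
st,w=wrist(); print(st["t"],np.round(st["tcp_pos"],4),np.round(st["eef_rot"],3),np.round(st["ft_force"],2),np.round(st["joint_pos"],2))
for q in ["pad","foot","pin"]:
    for d in place_of(w,q)[:2]: print(q,round(d["p"],2),np.round(d["position"],3),proj(w,d["position"]).round(1).tolist())
for i in range(4): print(np.round(get_state()["ft_force"],2)); snapshot("top")
```

```text
19.7 [0.5592 0.1602 0.3593] [ 3.139  0.098 -0.004] [0.48 0.52 0.11] [ 0.61  0.18 -0.11 -0.   -1.29  2.59]
pad 0.94 [0.56  0.16  0.262] [[316.9, 226.2]]
[ 0.16  0.46 -0.48]
[-0.01  0.34  0.31]
[-0.26  0.04 -0.11]
[0.95 0.2  0.01]
```

Call:
{"method": "step_arm", "body": {"slide": [[0,0,-10],[0,0,-16],[0,0,-20],[0,0,-24],[0,0,-28],[0,0,-34],[0,0,-40],[0,0,-46],[0,0,-52],[0,0,-58],[0,0,-62],[0,0,-62]], "rot": [[0,0,0],[0,0,0],[0,0,0],[0,0,0],[0,0,0],[0,0,0],[0,0,0],[0,0,0],[0,0,0],[0,0,0],[0,0,0],[0,0,0]], "hand": [0,0,0,0,0,0,0,0,0,0,0,0]}}

```text
t: 21.3
tcp_pos: [0.5596, 0.1604, 0.2978]
eef_rot: [3.14, 0.102, -0.001]
ft_force: [-0.2, -0.5, -0.1]
finger_gap: 0.002
```

```bash
cat > mk.py <<'E'
from h import *
F=[]
s=snapshot("scene")
for i in range(4): st=get_state(); F.append(st["ft_force"]); i<3 and snapshot("top")
print(st["t"],np.round(st["tcp_pos"],4),"F",np.round(np.mean(F,0),2))
for q in ["pad","foot","pin","block_mid","pump_mid"]:
    for d in place_of(s,q)[:2]: 
        if d["p"]>.4:print(q,round(d["p"],2),np.round(d["position"],3),proj(s,d["position"]).round(1).tolist())
save(s,"mk",(280,90,440,290),3)
E
python3 mk.py
```

```text
21.5 [0.5596 0.1604 0.2985] F [-0.3   0.18 -0.23]
pad 0.65 [0.557 0.155 0.223] [[366.5, 142.7]]
foot 0.62 [0.565 0.053 0.204] [[347.8, 164.5]]
pin 0.71 [0.549 0.051 0.098] [[342.4, 183.5]]
block_mid 0.64 [ 0.694 -0.126  0.078] [[339.9, 244.1]]
pump_mid 0.79 [ 0.583 -0.035  0.116] [[333.1, 200.4]]
pump_mid 0.68 [0.405 0.09  0.02 ] [[320.4, 171.3]]
```

Call:
{"method": "step_arm", "body": {"slide": [[0,0,-6],[0,0,-12],[0,0,-18],[0,0,-24],[0,0,-30],[0,0,-36],[0,0,-42],[0,0,-48],[0,0,-54],[0,0,-60],[0,0,-62],[0,0,-64]], "rot": [[0,0,0],[0,0,0],[0,0,0],[0,0,0],[0,0,0],[0,0,0],[0,0,0],[0,0,0],[0,0,0],[0,0,0],[0,0,0],[0,0,0]], "hand": [0,0,0,0,0,0,0,0,0,0,0,0]}}

```text
t: 22.95
tcp_pos: [0.5594, 0.1602, 0.2343]
eef_rot: [3.14, 0.102, -0.001]
ft_force: [1.0, -0.0, 3.0]
finger_gap: 0.003
```

```bash
python3 mk.py
```

```text
23.15 [0.5591 0.1601 0.2342] F [-0.01 -0.17  0.21]
pad 0.8 [0.559 0.155 0.159] [[365.3, 156.5]]
foot 0.78 [0.561 0.053 0.142] [[346.1, 176.7]]
pin 0.74 [0.548 0.05  0.102] [[342.1, 182.9]]
block_mid 0.65 [ 0.692 -0.123  0.079] [[340.2, 242.9]]
block_mid 0.42 [ 0.66  -0.27  -0.002] [[300.9, 279.7]]
pump_mid 0.72 [0.402 0.086 0.021] [[319.2, 171.3]]
pump_mid 0.71 [ 0.582 -0.037  0.119] [[332.5, 200.1]]
```

View pics/mk.png

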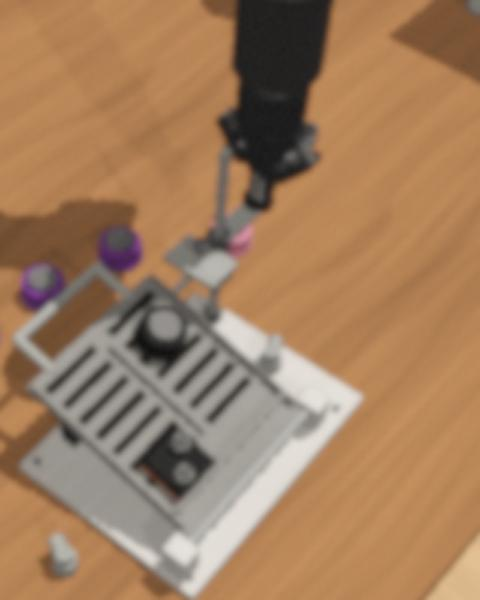

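Call:
{"method": "step_arm", "body": {"slide": [[0,0,-1],[0,0,-2],[0,0,-3],[0,0,-4],[0,0,-5],[0,0,-6],[0,0,-6.5],[0,0,-7],[0,0,-7.5],[0,0,-8]], "rot": [[0,0,0],[0,0,0],[0,0,0],[0,0,0],[0,0,0],[0,0,0],[0,0,0],[0,0,0],[0,0,0],[0,0,0]], "hand": [0,0,0,0,0,0,0,0,0,0]}}

```text
t: 24.4
tcp_pos: [0.5597, 0.1604, 0.2267]
eef_rot: [3.14, 0.102, -0.0]
ft_force: [-0.2, 0.3, 3.4]
finger_gap: -0.002
```

Call:
{"method": "step_arm", "body": {"slide": [[0,0,-0.3],[0,0,-0.6]], "rot": [[0,0,0],[0,0,0]], "hand": [0,0]}}

```text
t: 24.6
tcp_pos: [0.5597, 0.1604, 0.2261]
eef_rot: [3.14, 0.102, 0.0]
ft_force: [-1.1, -0.1, 3.8]
finger_gap: 0.002
```

Call:
{"method": "step_arm", "body": {"slide": [[0,0,-0.3],[0,0,-0.6],[0,0,-0.9]], "rot": [[0,0,0],[0,0,0],[0,0,0]], "hand": [0,0,0]}}

```text
t: 24.9
tcp_pos: [0.5597, 0.1604, 0.2252]
eef_rot: [-3.14, -0.102, -0.0]
ft_force: [-1.4, -0.4, 3.3]
finger_gap: 0.004
```

Call:
{"method": "step_arm", "body": {"slide": [[0,0,-0.3],[0,0,-0.6],[0,0,-0.9]], "rot": [[0,0,0],[0,0,0],[0,0,0]], "hand": [0,0,0]}}

```text
t: 25.2
tcp_pos: [0.5597, 0.1604, 0.2243]
eef_rot: [3.14, 0.102, 0.0]
ft_force: [-1.1, -1.0, 3.3]
finger_gap: 0.0
```

Call:
{"method": "step_arm", "body": {"slide": [[0,0,-0.3],[0,0,-0.6],[0,0,-0.9]], "rot": [[0,0,0],[0,0,0],[0,0,0]], "hand": [0,0,0]}}

```text
t: 25.5
tcp_pos: [0.5597, 0.1604, 0.2234]
eef_rot: [3.14, 0.102, 0.0]
ft_force: [-0.6, -0.6, 3.2]
finger_gap: 0.0
```

Call:
{"method": "step_arm", "body": {"slide": [[0,0,-0.3],[0,0,-0.6],[0,0,-0.9]], "rot": [[0,0,0],[0,0,0],[0,0,0]], "hand": [0,0,0]}}

```text
t: 25.8
tcp_pos: [0.5597, 0.1604, 0.2225]
eef_rot: [-3.14, -0.102, -0.0]
ft_force: [-0.6, -0.4, 3.8]
finger_gap: -0.0
```

Call:
{"method": "step_arm", "body": {"slide": [[0,0,-0.3],[0,0,-0.6],[0,0,-0.9]], "rot": [[0,0,0],[0,0,0],[0,0,0]], "hand": [0,0,0]}}

```text
t: 26.1
tcp_pos: [0.5597, 0.1604, 0.2216]
eef_rot: [3.14, 0.102, 0.0]
ft_force: [-0.5, -0.5, 2.1]
finger_gap: 0.004
```

Call:
{"method": "step_arm", "body": {"slide": [[0,0,-0.3],[0,0,-0.6],[0,0,-0.9]], "rot": [[0,0,0],[0,0,0],[0,0,0]], "hand": [0,0,0]}}

```text
t: 26.4
tcp_pos: [0.5597, 0.1604, 0.2207]
eef_rot: [3.14, 0.102, -0.0]
ft_force: [-0.7, -0.4, 3.5]
finger_gap: -0.002
```

Call:
{"method": "step_arm", "body": {"slide": [[0,0,-0.3],[0,0,-0.6],[0,0,-0.9]], "rot": [[0,0,0],[0,0,0],[0,0,0]], "hand": [0,0,0]}}

```text
t: 26.7
tcp_pos: [0.5597, 0.1604, 0.2198]
eef_rot: [3.14, 0.102, -0.0]
ft_force: [-1.7, -0.2, 3.1]
finger_gap: 0.001
```

Call:
{"method": "step_arm", "body": {"slide": [[0,0,-0.3],[0,0,-0.6],[0,0,-0.9]], "rot": [[0,0,0],[0,0,0],[0,0,0]], "hand": [0,0,0]}}

```text
t: 27.0
tcp_pos: [0.5597, 0.1604, 0.2189]
eef_rot: [-3.14, -0.102, 0.0]
ft_force: [-1.1, -0.6, 2.9]
finger_gap: -0.001
```

Call:
{"method": "step_arm", "body": {"slide": [[0,0,-0.3],[0,0,-0.6],[0,0,-0.9]], "rot": [[0,0,0],[0,0,0],[0,0,0]], "hand": [0,0,0]}}

```text
t: 27.3
tcp_pos: [0.5597, 0.1604, 0.218]
eef_rot: [3.14, 0.102, -0.0]
ft_force: [-1.3, -1.3, 3.0]
finger_gap: 0.0
```

Call:
{"method": "step_arm", "body": {"slide": [[0,0,-0.3],[0,0,-0.6],[0,0,-0.9]], "rot": [[0,0,0],[0,0,0],[0,0,0]], "hand": [0,0,0]}}

```text
t: 27.6
tcp_pos: [0.5597, 0.1604, 0.2171]
eef_rot: [3.14, 0.102, -0.0]
ft_force: [-0.6, -0.8, 3.0]
finger_gap: 0.001
```

Call:
{"method": "step_arm", "body": {"slide": [[0,0,-0.3],[0,0,-0.6],[0,0,-0.9]], "rot": [[0,0,0],[0,0,0],[0,0,0]], "hand": [0,0,0]}}

```text
t: 27.9
tcp_pos: [0.5597, 0.1604, 0.2162]
eef_rot: [-3.14, -0.102, -0.0]
ft_force: [-1.5, -1.5, 3.7]
finger_gap: -0.001
```

Call:
{"method": "step_arm", "body": {"slide": [[0,0,-0.3],[0,0,-0.6],[0,0,-0.9]], "rot": [[0,0,0],[0,0,0],[0,0,0]], "hand": [0,0,0]}}

```text
t: 28.2
tcp_pos: [0.5597, 0.1604, 0.2153]
eef_rot: [3.14, 0.102, 0.0]
ft_force: [-0.6, -1.5, 3.5]
finger_gap: 0.001
```

Call:
{"method": "step_arm", "body": {"slide": [[0,0,-0.3],[0,0,-0.6],[0,0,-0.9]], "rot": [[0,0,0],[0,0,0],[0,0,0]], "hand": [0,0,0]}}

```text
t: 28.5
tcp_pos: [0.5597, 0.1604, 0.2144]
eef_rot: [-3.14, -0.102, -0.0]
ft_force: [-0.7, -0.7, 3.2]
finger_gap: -0.002
```

Call:
{"method": "step_arm", "body": {"slide": [[0,0,-0.3],[0,0,-0.6],[0,0,-0.9]], "rot": [[0,0,0],[0,0,0],[0,0,0]], "hand": [0,0,0]}}

```text
t: 28.8
tcp_pos: [0.5597, 0.1604, 0.2135]
eef_rot: [3.14, 0.102, -0.0]
ft_force: [-1.0, -1.0, 2.3]
finger_gap: 0.002
```

Call:
{"method": "step_arm", "body": {"slide": [[0,0,-0.3],[0,0,-0.6],[0,0,-0.9]], "rot": [[0,0,0],[0,0,0],[0,0,0]], "hand": [0,0,0]}}

```text
t: 29.1
tcp_pos: [0.5597, 0.1604, 0.2126]
eef_rot: [-3.14, -0.102, -0.0]
ft_force: [-1.6, -0.5, 3.6]
finger_gap: 0.001
```

Call:
{"method": "step_arm", "body": {"slide": [[0,0,-0.3],[0,0,-0.6],[0,0,-0.9]], "rot": [[0,0,0],[0,0,0],[0,0,0]], "hand": [0,0,0]}}

```text
t: 29.4
tcp_pos: [0.5597, 0.1604, 0.2117]
eef_rot: [3.14, 0.102, 0.0]
ft_force: [-1.0, -0.5, 2.2]
finger_gap: 0.002
```

```bash
python3 mk.py
```

```text
29.6 [0.5597 0.1604 0.2117] F [-0.24 -1.01  2.17]
pad 0.59 [0.557 0.155 0.134] [[364.3, 161.3]]
foot 0.59 [0.564 0.053 0.118] [[346.6, 181.7]]
pin 0.74 [0.546 0.05  0.099] [[341.7, 182.9]]
block_mid 0.74 [ 0.693 -0.125  0.079] [[339.9, 243.6]]
block_mid 0.53 [0.546 0.05  0.098] [[341.8, 183.2]]
pump_mid 0.57 [ 0.583 -0.038  0.117] [[332.8, 200.6]]
pump_mid 0.57 [ 0.368 -0.129  0.018] [[271.3, 199.8]]
```

Call:
{"method": "step_arm", "body": {"slide": [[0,0,-0.3],[0,0,-0.6],[0,0,-0.9]], "rot": [[0,0,0],[0,0,0],[0,0,0]], "hand": [0,0,0]}}

```text
t: 30.15
tcp_pos: [0.5597, 0.1604, 0.2109]
eef_rot: [-3.14, -0.102, -0.0]
ft_force: [-0.8, -1.3, 3.1]
finger_gap: -0.001
```

Call:
{"method": "step_arm", "body": {"slide": [[0,0,-0.3],[0,0,-0.6],[0,0,-0.9]], "rot": [[0,0,0],[0,0,0],[0,0,0]], "hand": [0,0,0]}}

```text
t: 30.45
tcp_pos: [0.5597, 0.1604, 0.2099]
eef_rot: [3.14, 0.102, 0.0]
ft_force: [-1.4, -0.3, 2.7]
finger_gap: -0.001
```

Call:
{"method": "step_arm", "body": {"slide": [[0,0,-0.3],[0,0,-0.6],[0,0,-0.9]], "rot": [[0,0,0],[0,0,0],[0,0,0]], "hand": [0,0,0]}}

```text
t: 30.75
tcp_pos: [0.5597, 0.1604, 0.2092]
eef_rot: [3.14, 0.102, 0.0]
ft_force: [-2.1, -0.5, 6.2]
finger_gap: 0.0
```

The force has risen to 6.2 N, against about 3 N of drag. I'll confirm the contact with one tiny step.

Call:
{"method": "step_arm", "body": {"slide": [[0,0,-0.1],[0,0,-0.2],[0,0,-0.2]], "rot": [[0,0,0],[0,0,0],[0,0,0]], "hand": [0,0,0]}}

```text
t: 31.05
tcp_pos: [0.5597, 0.1604, 0.2092]
eef_rot: [-3.14, -0.102, -0.0]
ft_force: [-1.9, -0.3, 5.7]
finger_gap: 0.005
```

```bash
python3 mk.py
```

```text
31.25 [0.5597 0.1604 0.2092] F [-2.08 -0.39  5.87]
pad 0.56 [0.556 0.156 0.135] [[364.2, 160.8]]
foot 0.75 [0.563 0.052 0.117] [[346.0, 182.0]]
foot 0.53 [ 0.476 -0.087  0.126] [[298.7, 190.4]]
pin 0.66 [0.546 0.049 0.098] [[341.6, 183.4]]
pin 0.59 [ 0.582 -0.034  0.115] [[333.2, 200.2]]
block_mid 0.62 [ 0.693 -0.121  0.076] [[340.6, 243.3]]
pump_mid 0.76 [ 0.583 -0.034  0.12 ] [[333.6, 199.5]]
pump_mid 0.5 [ 0.368 -0.134  0.016] [[270.4, 200.8]]
```

Call:
{"method": "step_arm", "body": {"slide": [[0,0,-0.1],[0,0,-0.2],[0,0,-0.2]], "rot": [[0,0,0],[0,0,0],[0,0,0]], "hand": [0,0,0]}}

```text
t: 31.8
tcp_pos: [0.5597, 0.1604, 0.2091]
eef_rot: [-3.14, -0.102, -0.001]
ft_force: [-2.8, -0.9, 6.9]
finger_gap: -0.001
```

The marker has stopped: the commanded 0.4 mm gave only 0.1 mm of motion, and the force is 6.9 N. I'm retreating straight up.

Call:
{"method": "step_arm", "body": {"slide": [[0,0,0.5],[0,0,2],[0,0,10],[0,0,30],[0,0,70],[0,0,110],[0,0,150],[0,0,190],[0,20,200],[0,60,200],[0,100,200],[0,100,200]], "rot": [[0,0,0],[0,0,0],[0,0,0],[0,0,0],[0,0,0],[0,0,0],[0,0,0],[0,0,0],[0,0,0],[0,0,0],[0,0,0],[0,0,0]], "hand": [0,0,0,0,0,0,0,0,0,0,0,0]}}

```text
t: 33.0
tcp_pos: [0.5595, 0.2641, 0.408]
eef_rot: [-3.139, -0.106, 0.001]
ft_force: [0.5, -0.9, -0.9]
finger_gap: 0.001
```

```bash
python3 mk.py; python3 chk.py | tail -4
```

```text
33.2 [0.5597 0.26   0.4088] F [ 0.47 -0.83 -0.46]
pad 0.61 [0.561 0.155 0.133] [[365.2, 161.9]]
foot 0.94 [0.564 0.053 0.116] [[346.3, 182.1]]
foot 0.46 [0.547 0.052 0.1  ] [[342.4, 182.8]]
block_mid 0.7 [ 0.695 -0.124  0.077] [[340.5, 243.9]]
pump_mid 0.67 [ 0.378 -0.027  0.016] [[293.8, 185.5]]
pump_mid 0.65 [ 0.584 -0.038  0.116] [[332.8, 201.0]]
33.45 [0.5598 0.2596 0.4089] [-0.3 -0.  -0. ] -0.002
tilt est nan
scene block_mid 0.77 [ 0.696 -0.124  0.082] dist from hinge 0.063
scene pump_mid 0.53 [ 0.582 -0.035  0.115] dist from hinge 0.179chk.py:3: RuntimeWarning: invalid value encountered in arcsin
  th=np.arcsin((st["tcp_pos"][2]-.1032)/.28); print("tilt est",round(th,3))
```

View pics/mk.png

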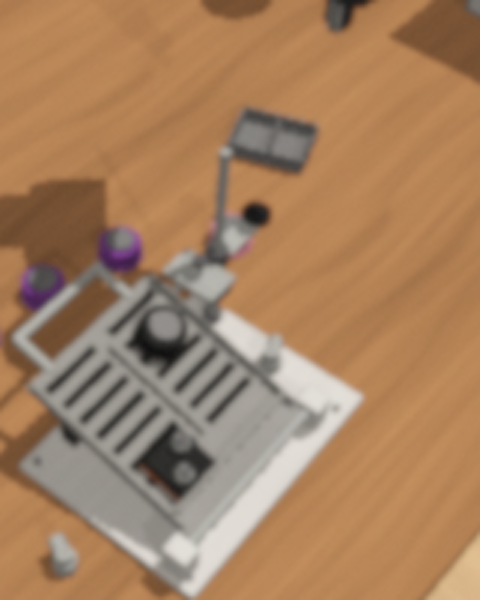

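The final picture shows the tray tilted, the block at the stop (175,460), the pump in place (163,330), the marker foot down over the pin (205,280) and the robot clear. I'm handing in.

```bash
python3 -c "
from workcell import *
print(close_job())"
```

```text
the job is handed in; nothing more can be done
None
```

The job is done and handed in at about 33.5 s of the 67 s allowed. There is no verdict yet.

- **Tray:** I gripped the bar and raised it in small steps. The block slipped at a tilt of about 0.30 rad and slid to the stop, and I released the bar at that tilt. The last look put the block 63 mm from the hinge, which is where it should be. The pump was unmoved at about 179 mm. The detections of bar, pin, block and pump showed no change of the tray's tilt after release, to within a few millimetres.
- **Marker:** I pressed the pad down with the closed fingers. Drag was about 3 N. The force then rose to 6–7 N while the marker stopped moving, so I estimate 3–4 N on the pin, well under the 12 N limit. After I backed off, the marker stayed down, with its foot about 11–12 mm above the pin's top; that fits the shoe's 7–19 mm range.
- **Not checked:** The shoe is hidden under the foot plate in the camera views, so contact rests on the force reading and the stopped motion rather than on sight.
- **Disagreement:** The vision networks sometimes reported other objects as the block or pump. I ruled these out by position.

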